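# Snap the rolling pin into its clip rack

## Robot

A 6-joint arm with a two-finger parallel gripper is mounted at the origin on the work surface. World frame = base frame: x ahead of the robot, y to its left, z up, the work surface at z = 0. Lengths are in m, angles in rad, forces in N, time in s.
With the tool pointing down it reaches from about 0.35 to 0.85 m from the base axis. Payload 8.1 kg.
Tool frame: the origin (TCP) lies at the very end of the fingers, on their centre line; the grasp point (between the pads) lies 19 mm behind it (robot.grip_depth is the distance from the TCP to the grasp point, in m); z points along the fingers, y is the line along which they close (so a half turn about z gives the same grasp; the last joint's range is limited). The gripper opens to 93 mm and grips with 3 to 60 N. Pads are 15 mm wide; open, the fingers measure 128 mm over their backs; the gripper's body (75 mm by 188 mm) begins 65 mm behind the grasp point.
Start: joints at [1.215, 0.13, 1.488, -0, 1.523, -0.085], TCP at [0.16, 0.578, 0.219] pointing down, gripper open.
Joint ranges: [-2.96, 2.96], [-0.89, 2.26], [0.02, 2.5], [-1.34, 4.48], [0, 2.73], [-2.66, 2.66]. Speed limits (rad/s): [2.39, 2.39, 2.79, 3.14, 3.14, 3.14].

## Interface

Orientations are given as a rotation vector (axis times angle).
In Python, from plant import robot gives the robot as it stands. The module is installed in compiled form; this text tells all that it offers.
- The arm moves only by the shell command python3 -m jog 'ROWS' [FORCE]. ROWS is JSON, a list that holds one entry, the list of rows, each a list of 7 numbers: the turn, a rotation vector about the tool's x, y, z in degrees, then the shift along the tool's x, y, z in cm, then the finger opening in cm, from 0 to 9.3. A call has 1 to 5 rows; each row shifts and turns the commanded pose from where the row before left it, along the tool's axes as they then stand; what a row does not reach is not made up. A row lasts 1/12 s, in which the tool goes at most 41.7 mm and 7.16 degrees, less where a joint would pass 70% of its speed; a pose out of reach is approached as far as the arm can. A call is refused whole if a number of a shift passes 4.17 or a number of a turn 7.16, either way. A call with a gripper value outside its range is refused whole. The fingers move at their own pace and stop on an object; FORCE is the grip in N (left out, the last holds). Time passes only in rows, so rows that do not move let the fingers close. It gives the time, the measured TCP pose, the force and the opening at its end, in the units of the state.
- robot.read_state(): the state, without advancing time (a new reading comes with each control period).
- robot.read_camera(name): name is "scene" or "top" or "wrist"; returns a dict with "img" (384x512x3 uint8, red, green, blue), "fx", "fy", "cx", "cy" (pixels), "extrinsics" (4x4, takes a point from camera to world coordinates). Camera axes: x right, y up, looking along -z (the intrinsics and any distortion apply to the point x, -y, -z); pixel columns grow to the right and rows downward; lengths in m; the calibration is good to about 2 mm. A picture is of the moment at which its call begins. There is no depth.
- robot.close_job(): hands the job in, once; it reports no verdict.
Trained networks look in a picture, given as the dict that the camera call returned (one of the last four; its "shot" number tells which), for a name from the list of things; names that differ only in an ending like _2 or _b are one class to them, and where a whole thing is asked for, a point or a joint stands for the part that bears it (a point fixed in the world has none). Each returns a list of dicts, best first, with "confidence" (0 to 1); they miss things now and then, are a little off and sometimes report something else, mostly with a low value. They report only what shows in the picture. A call takes as long as a camera call. They do not tell look-alikes from the thing itself.
- robot.masks_of(picture, label): "pixels" (384x512 bool, what is visible of it) and "point" ([column, row] in pixels, amid what is visible of it).
- robot.pinpoint(picture, label): "point" ([column, row] in pixels: a listed point, or the origin of a listed thing).
The state is a dict: "t": time; "q": joint angles; "dq": joint speeds; "joint_torque": joint torques, N m; "tool_pos": TCP position; "orientation": TCP orientation; "force": force on the tool from outside, world axes, zero at the start; "wrist_torque": the same for the moment, N m; "opening": finger opening in m.
Only numpy, scipy, OpenCV 4.12 (cv2) and the standard library are available. Lean on these libraries where they do the work, as an engineer would, in place of code of your own. Each camera call takes 0.05 s, during which the arm holds its last target. There are 200 camera calls.

## Task

Put the small wooden rolling pin that lies on the plywood board away in the empty clip rack: lay it gently over the two pairs of spring clips, without dropping it, and push it down until it has snapped fully home at both ends. Stop pushing once it has snapped, without forcing it against the rack, and let go.

Things in the scene. Friction and masses are not known exactly. Their poses are not given: they have to be found in the camera images.
- pin_center (a point): centre (on the axis, mid-length) of the small plain-wood rolling pin with two handles, 210 mm long, 110 to 230 g, lying on a 10 mm thick plywood board beside a plain thin dowel. x runs along the pin, ends alike; it may roll, so y and z mean nothing. Barrel 36 mm diameter, 100 mm long, grasp it across the middle from above; handles 18 mm diameter, 55 mm long at each end
- rack_seat (a point): where the pin's centre lies when home in the empty clip rack, 52 mm above the table. x runs along the rack and the seated pin (either way round), z up. An unsnapped pin rests on the jaws' lips about 16 mm above this point; the push down peaks at about 15 N some 12 mm above this point, then drops as the jaws close over the handles. The pin may lie up to 15 mm off along x
- rack: the empty, fixed clip rack: wooden foot 230 x 70 mm, 12 mm high; origin under its centre, x along it. At x = +75 and -75 mm a 12 mm thick post with a seat for a handle between two hinged steel spring jaws (at +y and -y). Jaw tips 76 mm above the table, mouth 37 mm wide; lips below them 13 mm apart. An equal rack that already holds a dark ribbed roller is not to be used
Mind the look-alikes: they are no part of the job. What is shaped like the part that bears pin_center but grey is not meant.

How it is judged:
By the outcome, as a careful person would: the job done as asked, in the order asked, and still so for the second after the job is handed in, with the robot touching nothing.
It also fails if it takes over 45 s, if anything falls off the work surface, if the arm or the gripper's body presses on something with over 40 N, if the wrist force passes 120 N, or if a joint passes its speed limit or range.

## Working session

There is one attempt and no reset: what is moved stays moved. The work goes in short steps, Python scripts to look and compute and a shell command to move; the robot and the scene stay as the last step left them, time stands still between calls to the robot, and variables do not carry over. Pictures are saved under pics/ and viewed, on a budget of 10 in all, crops included, one or two more only if the job needs it, and the job is handed in when it is done.

```bash
mkdir -p pics; cat > h.py <<'E'
import numpy as np,cv2
from plant import robot
def ray(p,uv):
    E=np.array(p["extrinsics"]);d=np.array([(uv[0]-p["cx"])/p["fx"],-(uv[1]-p["cy"])/p["fy"],-1.])
    d=E[:3,:3]@d;return E[:3,3],d/np.linalg.norm(d)
def atz(p,uv,z):
    o,d=ray(p,uv);return o+d*(z-o[2])/d[2]
def tri(a,b):
    (o1,d1),(o2,d2)=a,b
    s=np.linalg.lstsq(np.c_[d1,-d2],o2-o1,rcond=None)[0]
    p,q=o1+s[0]*d1,o2+s[1]*d2
    return (p+q)/2,np.linalg.norm(p-q)
E
cat > look.py <<'E'
from h import *
import sys
P={}
ims=[]
for c in ["scene","top"]:
    p=robot.read_camera(c);im=p["img"][:,:,::-1].copy()
    print(c,[k for k in p if k not in("img","extrinsics")],p["fx"])
    for l,col in (("pin_center",(0,0,255)),("rack_seat",(255,0,0)),("rack",(0,255,0))):
        for f in robot.pinpoint(p,l):
            print(c,l,np.round(f["point"],1),round(f["confidence"],2),np.round(atz(p,f["point"],{"pin_center":.028,"rack_seat":.052,"rack":0}[l]),3))
            cv2.circle(im,tuple(int(v) for v in f["point"]),3,col,-1)
    cv2.imwrite(f"pics/{c}1.png",im)
s=robot.read_state();print({k:np.round(v,3) for k,v in s.items()})
E
python3 look.py
```

```text
scene ['fx', 'fy', 'cx', 'cy', 'shot'] 474.71327654013606
scene pin_center [102.9 239.8] 0.89 [ 0.278 -0.522  0.028]
scene pin_center [246.1 247. ] 0.63 [ 0.563 -0.265  0.028]
scene rack_seat [312.6 188.6] 0.85 [0.539 0.03  0.052]
scene rack [313.  203.5] 0.86 [ 0.547  0.029 -0.   ]
top ['fx', 'fy', 'cx', 'cy', 'shot'] 373.537301968402
top pin_center [329.3 143.1] 0.58 [ 0.558 -0.272  0.028]
top pin_center [419.9 244.6] 0.57 [ 0.275 -0.523  0.028]
top rack_seat [227.  148.8] 0.91 [0.536 0.016 0.052]
top rack [227.  151.6] 0.86 [0.536 0.022 0.   ]
{'t': np.float64(0.4), 'q': array([ 1.215,  0.131,  1.488,  0.   ,  1.523, -0.085]), 'dq': array([ 0.001, -0.001, -0.002,  0.   ,  0.   ,  0.002]), 'joint_torque': array([-1.0000e-03, -5.5898e+01, -4.9132e+01,  7.7000e-02,  2.6000e-02,
       -0.0000e+00]), 'tool_pos': array([0.16 , 0.578, 0.218]), 'orientation': array([-0.424, -3.113,  0.   ]), 'force': array([ 0.043,  0.415, -0.381]), 'wrist_torque': array([ 0.007, -0.01 ,  0.04 ]), 'opening': np.float64(0.093)}
```

View pics/scene1.png

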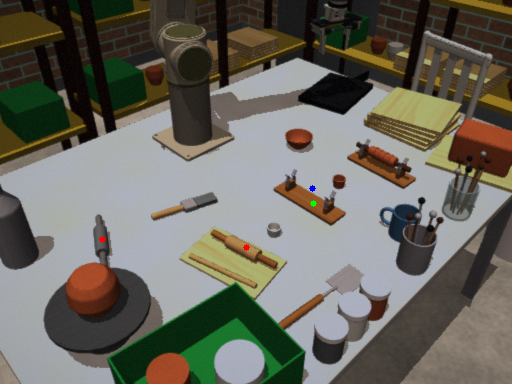

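View pics/top1.png

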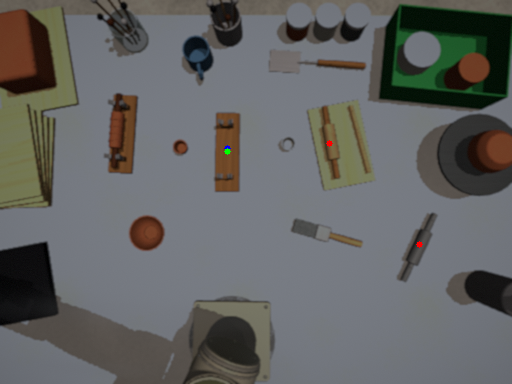

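The pin is on the board at scene (246,247) and top (329,143). The grey decoy is at scene (102,240). The empty rack is at scene (313,204) and top (227,150), and the roller rack is at top (117,135).

```bash
cat > m.py <<'E'
from h import *
A=robot.read_camera("scene");B=robot.read_camera("top")
def near(p,l,t): return min(robot.pinpoint(p,l),key=lambda f:np.hypot(*(np.array(f["point"])-t)))["point"]
for l,a,b in (("pin_center",(246,247),(329,143)),("rack_seat",(312,188),(227,149)),("rack",(313,203),(227,151))):
    print(l,[np.round(x,4) for x in tri(ray(A,near(A,l,a)),ray(B,near(B,l,b)))])
def axis(p,l,t,z):
    m=min(robot.masks_of(p,l),key=lambda f:np.hypot(*(np.array(f["point"])-t)))
    v,u=np.nonzero(m["pixels"]);X=np.array([atz(p,(a,b),z)[:2] for a,b in zip(u,v)])
    c=X.mean(0);w=np.linalg.svd(X-c,full_matrices=False)[2][0];s=(X-c)@w
    r=cv2.minAreaRect(X.astype(np.float32))
    print(l,"c",c.round(4),"mid",(c+w*(s.max()+s.min())/2).round(4),"ang",np.degrees(np.arctan2(w[1],w[0])).round(1),"len",np.ptp(s).round(3),r)
for p,ts in ((A,((246,247),(313,203))),(B,((329,143),(227,151)))):
    axis(p,"pin_center",ts[0],.028); axis(p,"rack",ts[1],.012)
E
python3 m.py
```

```text
pin_center [array([ 0.5575, -0.2736,  0.0244]), np.float64(0.0191)]
rack_seat [array([0.5401, 0.0125, 0.0557]), np.float64(0.0026)]
rack [array([0.5417, 0.024 , 0.0028]), np.float64(0.0114)]
pin_center c [ 0.5611 -0.2739] mid [ 0.5577 -0.2745] ang 9.1 len 0.217 ((0.5578083992004395, -0.27451425790786743), (0.21650107204914093, 0.04624318704009056), 10.52873706817627)
rack c [0.5353 0.0223] mid [0.5219 0.0233] ang -3.9 len 0.264 ((0.5241236686706543, 0.04276010021567345), (0.13655854761600494, 0.25805768370628357), 89.54998016357422)
pin_center c [ 0.5596 -0.2752] mid [ 0.562  -0.2747] ang -169.6 len 0.209 ((0.5621126294136047, -0.27513039112091064), (0.2088945508003235, 0.040317635983228683), 12.042017936706543)
rack c [0.5326 0.0196] mid [0.5338 0.0196] ang -179.8 len 0.227 ((0.5339374542236328, 0.019034724682569504), (0.22725673019886017, 0.07224103808403015), 0.7953137755393982)
```

```bash
python3 -m jog '[[[0,0,-6.5,0,0,0,9.3],[0,0,-6.5,0,0,0,9.3],[0,0,-6.5,0,0,0,9.3],[0,0,-6.5,0,0,0,9.3]]]'; python3 -c "
from h import *
s=robot.read_state();print(s['q'],s['orientation'])"
```

```text
t: 1.33
tool_pos: [0.1605, 0.5781, 0.2186]
orientation: [-0.296, 3.128, -0.0]
force: [0.7, -0.0, 0.3]
opening: 0.0931
[ 1.21460366e+00  1.30396849e-01  1.48819285e+00 -1.78728818e-05
  1.52301739e+00 -5.44794452e-01] [-2.95816515e-01  3.12762458e+00 -3.26237619e-05]
```

```bash
R='' ; python3 -m jog '[[[0,0,0,-1.03,-3.96,0,6.5],[0,0,0,-1.03,-3.96,0,6.5],[0,0,0,-1.03,-3.96,0,6.5],[0,0,0,-1.03,-3.96,0,6.5],[0,0,0,-1.03,-3.96,0,6.5]]]'
python3 -m jog '[[[0,0,0,-1.03,-3.96,0,6.5],[0,0,0,-1.03,-3.96,0,6.5],[0,0,0,-1.03,-3.96,0,6.5],[0,0,0,-1.03,-3.96,0,6.5],[0,0,0,-1.03,-3.96,0,6.5]]]'
python3 -m jog '[[[0,0,0,-1.03,-3.96,0,6.5],[0,0,0,-1.03,-3.96,0,6.5],[0,0,0,-1.03,-3.96,0,6.5],[0,0,0,-1.03,-3.96,0,6.5],[0,0,0,-1.03,-3.96,0,6.5]]]'
python3 -m jog '[[[0,0,0,-1.03,-3.96,0,6.5],[0,0,0,-1.03,-3.96,0,6.5],[0,0,0,-1.03,-3.96,0,6.5],[0,0,0,0,0,0,6.5]]]'
cat > w.py <<'E'
from h import *
import sys
p=robot.read_camera("wrist");im=p["img"][:,:,::-1].copy()
print(robot.read_state()["tool_pos"],np.round(p["extrinsics"],3).tolist())
for l,z in (("pin_center",.028),("rack_seat",.052),("rack",0.)):
    for f in robot.pinpoint(p,l):
        print(l,np.round(f["point"],1),round(f["confidence"],2),atz(p,f["point"],z).round(4)); cv2.circle(im,tuple(int(v) for v in f["point"]),3,(0,0,255),-1)
    for f in robot.masks_of(p,l)[:2]:
        v,u=np.nonzero(f["pixels"]);X=np.array([atz(p,(a,b),z)[:2] for a,b in zip(u,v)]).astype(np.float32)
        print(" mask",round(f["confidence"],2),cv2.minAreaRect(X),(u.min(),u.max(),v.min(),v.max()))
cv2.imwrite(sys.argv[1],im)
E
python3 w.py pics/w1.png
```

```text
t: 1.75
tool_pos: [0.2474, 0.3912, 0.2185]
orientation: [-0.288, 3.128, 0.0]
force: [0.8, 0.1, 0.7]
opening: 0.0665
t: 2.17
tool_pos: [0.3342, 0.2058, 0.2189]
orientation: [-0.288, 3.127, 0.001]
force: [0.8, -0.2, 0.9]
opening: 0.0654
t: 2.58
tool_pos: [0.421, 0.02, 0.2191]
orientation: [-0.287, 3.127, -0.0]
force: [0.8, 0.2, 0.9]
opening: 0.0651
t: 2.92
tool_pos: [0.4739, -0.095, 0.2181]
orientation: [0.279, -3.129, 0.004]
force: [0.7, -0.3, -0.1]
opening: 0.0646
[ 0.47294453 -0.09216056  0.218099  ] [[-0.178, -0.955, -0.239, 0.407], [0.984, -0.173, -0.04, -0.107], [-0.003, -0.242, 0.97, 0.385], [0.0, 0.0, 0.0, 1.0]]
pin_center [111.3 216.7] 0.9 [ 0.5638 -0.2783  0.028 ]
 mask 0.8 ((0.5217223763465881, -0.28507840633392334), (0.12908987700939178, 0.04231353849172592), 10.169279098510742) (np.int64(93), np.int64(129), np.int64(135), np.int64(232))
rack_seat [338.  240.4] 0.73 [0.5337 0.0189 0.052 ]
 mask 0.61 ((0.522189736366272, 0.011134320870041847), (0.21238672733306885, 0.07886689901351929), 0.1440437138080597) (np.int64(290), np.int64(378), np.int64(144), np.int64(303))
rack [327.8 226.7] 0.86 [0.5353 0.0188 0.    ]
 mask 0.74 ((0.5416458249092102, 0.029892398044466972), (0.24601706862449646, 0.09034744650125504), 0.028153441846370697) (np.int64(290), np.int64(378), np.int64(144), np.int64(304))
```

```bash
python3 -m jog '[[[0,0,0,-1.06,-3.92,0,6.5],[0,0,0,-1.06,-3.92,0,6.5],[0,0,0,-1.06,-3.92,0,6.5],[0,0,0,-1.06,-3.92,0,6.5],[0,0,0,-1.06,-3.92,0,6.5]]]'
python3 -m jog '[[[0,0,0,0,0,2,6.5],[0,0,0,0,0,2,6.5],[0,0,0,0,0,0,6.5]]]'
python3 w.py pics/w2.png
```

```text
t: 3.68
tool_pos: [0.5613, -0.2725, 0.2192]
orientation: [-0.29, 3.127, -0.001]
force: [0.1, 0.6, 0.2]
opening: 0.0649
t: 3.93
tool_pos: [0.5585, -0.2704, 0.1737]
orientation: [0.287, -3.123, -0.007]
force: [0.0, 0.9, -1.1]
opening: 0.0649
[ 0.55892021 -0.27029813  0.17602022] [[-0.183, -0.955, -0.233, 0.493], [0.983, -0.177, -0.047, -0.284], [0.004, -0.238, 0.971, 0.341], [0.0, 0.0, 0.0, 1.0]]
pin_center [253.1 184.7] 0.82 [ 0.5607 -0.2749  0.028 ]
 mask 0.91 ((0.553888201713562, -0.2777732312679291), (0.1989346146583557, 0.036994922906160355), 10.607904434204102) (np.int64(235), np.int64(268), np.int64(85), np.int64(259))
 mask 0.92 ((0.5030900835990906, -0.022960856556892395), (0.15028613805770874, 0.06703438609838486), 1.3963016271591187) (np.int64(450), np.int64(511), np.int64(102), np.int64(249))
rack [483.1 200.5] 0.95 [0.534  0.0143 0.    ]
 mask 0.94 ((0.5046936869621277, 0.025214392691850662), (0.17621053755283356, 0.08047521859407425), 0.15421581268310547) (np.int64(450), np.int64(511), np.int64(102), np.int64(249))
```

View pics/w2.png

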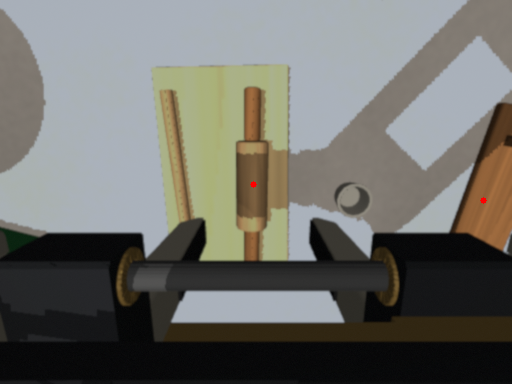

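Pin centre is at (253,185), between the fingers and aligned with them. The dowel at column ~178 is well clear. Descending.

```bash
python3 -m jog '[[[0,0,0,-0.1,-0.5,3,6.5],[0,0,0,0,0,3,6.5],[0,0,0,0,0,3,6.5],[0,0,0,0,0,2,6.5],[0,0,0,0,0,1,6.5]]]'
python3 -m jog '[[[0,0,0,0,0,0,6.5],[0,0,0,0,0,0,6.5],[0,0,0,0,0,0,6.5]]]'
python3 -c "
from h import *
print(robot.read_state())"
```

```text
t: 4.7
tool_pos: [0.5606, -0.2757, 0.0559]
orientation: [0.287, -3.125, -0.003]
force: [-0.5, 1.3, -1.3]
opening: 0.0648
t: 4.95
tool_pos: [0.5636, -0.2776, 0.0612]
orientation: [-0.287, 3.126, -0.003]
force: [-0.4, -0.8, 0.7]
opening: 0.065
{'t': 4.95, 'q': array([-5.39256318e-01,  3.23982837e-01,  1.56054427e+00, -3.91431524e-05,
        1.25353180e+00, -2.29318951e+00]), 'dq': array([ 0.00027915, -0.00664547, -0.00610064,  0.00060902, -0.00303513,
       -0.00111101]), 'joint_torque': array([ 2.36466201e-02, -6.03032255e+01, -4.39683187e+01, -5.80535957e-02,
        9.97448154e-02,  1.07428736e-03]), 'tool_pos': array([ 0.56363101, -0.27763662,  0.06116523]), 'orientation': array([-0.28702877,  3.12560776, -0.00331812]), 'force': array([-0.37684055, -0.77132281,  0.69790193]), 'wrist_torque': array([0.01987794, 0.01124299, 0.01145828]), 'opening': 0.06495814502622714}
```

```bash
python3 -m jog '[[[0,0,0,0.2,0.25,1.5,6.5],[0,0,0,0,0,1.2,6.5],[0,0,0,0,0,0.9,6.5],[0,0,0,0,0,0.5,6.5],[0,0,0,0,0,0.2,6.5]]]'
python3 -m jog '[[[0,0,0,0,0,0.2,6.5],[0,0,0,0,0,0.1,6.5],[0,0,0,0,0,0,6.5],[0,0,0,0,0,0,6.5]]]'
```

```text
t: 5.37
tool_pos: [0.5592, -0.2745, 0.0146]
orientation: [0.287, -3.127, -0.001]
force: [0.2, 0.1, 0.1]
opening: 0.0652
t: 5.7
tool_pos: [0.5601, -0.2749, 0.0131]
orientation: [-0.287, 3.128, -0.001]
force: [0.1, -0.1, -0.0]
opening: 0.0649
```

```bash
python3 -m jog '[[[0,0,0,0,0,0,3],[0,0,0,0,0,0,3],[0,0,0,0,0,0,3],[0,0,0,0,0,0,3],[0,0,0,0,0,0,3]]]' 45
python3 -m jog '[[[0,0,0,0,0,0,3],[0,0,0,0,0,0,3],[0,0,0,0,0,0,3],[0,0,0,0,0,0,3]]]'
python3 -m jog '[[[0,0,0,0,0,-1,3],[0,0,0,0,0,-2,3],[0,0,0,0,0,-3,3],[0,0,0,0,0,-4,3],[0,0,0,0,0,-4,3]]]'
python3 -m jog '[[[0,0,0,0,0,-2,3],[0,0,0,0,0,0,3],[0,0,0,0,0,0,3],[0,0,0,0,0,0,3]]]'
python3 w.py pics/w3.png
```

```text
t: 6.12
tool_pos: [0.5598, -0.2749, 0.0128]
orientation: [-0.287, 3.128, -0.0]
force: [0.1, -0.1, -0.2]
opening: 0.0363
t: 6.45
tool_pos: [0.5598, -0.2749, 0.0128]
orientation: [-0.287, 3.128, -0.0]
force: [-0.1, -0.7, 0.6]
opening: 0.035
t: 6.87
tool_pos: [0.5585, -0.2739, 0.1533]
orientation: [0.287, -3.126, -0.003]
force: [-0.1, -1.1, -1.6]
opening: 0.0353
t: 7.2
tool_pos: [0.559, -0.2742, 0.1713]
orientation: [0.287, -3.127, -0.002]
force: [0.1, 0.5, -1.8]
opening: 0.0354
[ 0.55851626 -0.27399235  0.17037356] [[-0.182, -0.954, -0.237, 0.493], [0.983, -0.177, -0.045, -0.287], [0.001, -0.241, 0.97, 0.338], [0.0, 0.0, 0.0, 1.0]]
pin_center [256.6 243.6] 0.7 [ 0.6311 -0.2623  0.028 ]
 mask 0.66 ((0.5762757062911987, -0.27082717418670654), (0.3253055810928345, 0.073817677795887), 10.029520034790039) (np.int64(226), np.int64(291), np.int64(42), np.int64(321))
 mask 0.87 ((0.5130516886711121, -0.024515725672245026), (0.16953209042549133, 0.06530197709798813), 0.9348331689834595) (np.int64(447), np.int64(511), np.int64(101), np.int64(259))
rack [488.3 204.3] 0.8 [0.5385 0.0153 0.    ]
 mask 0.74 ((0.514617383480072, 0.01181313768029213), (0.20031200349330902, 0.07764800637960434), 8.096121788024902) (np.int64(447), np.int64(511), np.int64(100), np.int64(259))
```

View pics/w3.png

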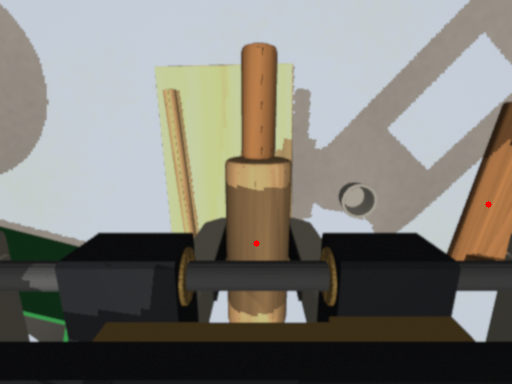

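```bash
python3 -m jog '[[[0,0,3.5,0,0,0,3],[0,0,3.5,0,0,0,3],[0,0,3.5,0,0,0,3]]]'
python3 -m jog '[[[0,0,0,0.45,2,0,3],[0,0,0,0.45,4,0,3],[0,0,0,0.45,4,0,3],[0,0,0,0.45,4,0,3],[0,0,0,0.45,4,0,3]]]'
python3 -m jog '[[[0,0,0,0,2,0,3],[0,0,0,0,0,0,3],[0,0,0,0,0,0,3],[0,0,0,0,0,0,3]]]'
python3 w.py pics/w4.png
cat > e.py <<'E'
from h import *
p=robot.read_camera("wrist");s=robot.read_state()
z=s["tool_pos"][2]+.0152
m=robot.masks_of(p,"pin_center")
for f in m[:1]:
    v,u=np.nonzero(f["pixels"]);k=v.min();t=(u[v<=k+2].mean(),k)
    print("tip",t,atz(p,t,z)-s["tool_pos"],[ (f["confidence"],f["point"]) for f in m])
print(s["orientation"],s["tool_pos"])
E
python3 e.py
```

```text
t: 7.8
tool_pos: [0.5596, -0.2747, 0.1722]
orientation: [-0.005, -3.141, -0.0]
force: [0.5, 0.2, -1.5]
opening: 0.0351
t: 8.22
tool_pos: [0.5366, -0.0933, 0.1723]
orientation: [-0.002, -3.141, -0.0]
force: [1.0, 0.3, -1.1]
opening: 0.0352
t: 8.55
tool_pos: [0.5374, -0.0752, 0.1726]
orientation: [-0.0, -3.142, 0.001]
force: [-0.5, 0.2, -0.3]
opening: 0.0351
[ 0.53739124 -0.07569779  0.17258347] [[-0.001, -0.97, -0.243, 0.47], [1.0, -0.001, 0.001, -0.076], [-0.001, -0.243, 0.97, 0.339], [0.0, 0.0, 0.0, 1.0]]
pin_center [256.1 244.5] 0.8 [ 0.6126 -0.0776  0.028 ]
 mask 0.67 ((0.5559106469154358, -0.07558466494083405), (0.0746239423751831, 0.3268359303474426), 89.70479583740234) (np.int64(225), np.int64(291), np.int64(42), np.int64(321))
rack_seat [346.6 186. ] 0.94 [0.5354 0.0172 0.052 ]
 mask 0.97 ((0.5066801309585571, 0.011015262454748154), (0.0763133093714714, 0.16359062492847443), 88.39078521728516) (np.int64(305), np.int64(387), np.int64(73), np.int64(233))
rack [332.2 174.9] 0.59 [0.5333 0.0153 0.    ]
 mask 0.91 ((0.5146849751472473, 0.028038164600729942), (0.08977755904197693, 0.19508814811706543), 89.74235534667969) (np.int64(306), np.int64(387), np.int64(73), np.int64(235))
tip (np.float64(258.18), np.int64(42)) [-0.10521074 -0.00038157  0.0152    ] [(0.78, [260.2, 191.2])]
[-1.85696582e-03 -3.14145494e+00  8.77596410e-05] [ 0.53728645 -0.07533409  0.17256807]
```

View pics/w4.png

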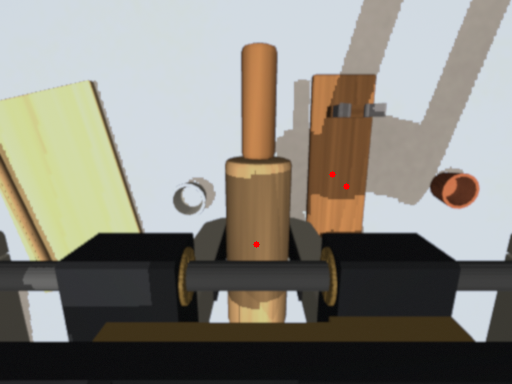

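```bash
python3 - <<'E'
from h import *
p=robot.read_camera("wrist")
im=p["img"][60:240,290:400,::-1]
cv2.imwrite("pics/c5.png",cv2.resize(im,None,fx=3.3,fy=3.3,interpolation=cv2.INTER_CUBIC))
for uv in ((312,76),(307,225),(375.5,76),(366,225)): print(atz(p,uv,.012).round(4))
print("jaws z.07",atz(p,(337,110),.07),atz(p,(378,110),.07))
E
```

```text
[ 0.422  -0.0166  0.012 ]
[ 0.5938 -0.0148  0.012 ]
[0.4221 0.0523 0.012 ]
[0.5938 0.058  0.012 ]
jaws z.07 [ 0.45966333 -0.00281471  0.07      ] [0.45968302 0.03481753 0.07      ]
```

View pics/c5.png

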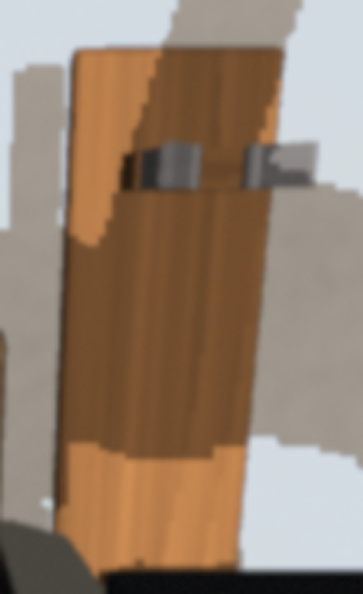

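```bash
python3 - <<'E'
from h import *
p=robot.read_camera("wrist")
for uv,z in (((312.4,75.2),0),((307.3,220.6),0),((376,75.2),.012),((362.7,231),.012),((350.6,110),.066),((364.2,110),.066),((327,110),.076),((386.4,110),.076)): print(atz(p,uv,z).round(4))
E
```

```text
[ 0.4194 -0.014   0.    ]
[ 0.5924 -0.0123  0.    ]
[0.4212 0.0528 0.012 ]
[0.6017 0.0547 0.012 ]
[0.4595 0.0111 0.066 ]
[0.4595 0.0237 0.066 ]
[ 0.4599 -0.0133  0.076 ]
[0.4599 0.04   0.076 ]
```

```bash
python3 -m jog '[[[0,0,-0.5,0.2,2,0,3],[0,0,0,0,3,0,3],[0,0,0,0,2.5,0,3],[0,0,0,0,1.3,0,3],[0,0,0,0,0.6,0,3]]]'
python3 -m jog '[[[0,0,0,0,0,1.5,3],[0,0,0,0,0,2,3],[0,0,0,0,0,2,3],[0,0,0,0,0,1,3],[0,0,0,0,0,0.5,3]]]'
python3 -m jog '[[[0,0,0,0,0,0,3],[0,0,0,0,0,0,3],[0,0,0,0,0,0,3]]]'
python3 - <<'E'
from h import *
a=robot.read_camera("wrist")["img"][60:300,190:430,::-1];b=robot.read_camera("scene")["img"][120:240,240:400,::-1]
cv2.imwrite("pics/c6.png",np.hstack([cv2.resize(a,(400,400)),cv2.resize(b,(400,300))[:300] if 0 else cv2.copyMakeBorder(cv2.resize(b,(400,300)),0,100,0,0,0)]))
E
```

```text
t: 9.52
tool_pos: [0.5346, 0.021, 0.1727]
orientation: [-0.017, 3.142, 0.0]
force: [0.0, 0.1, -1.9]
opening: 0.035
t: 9.93
tool_pos: [0.5334, 0.0187, 0.1006]
orientation: [0.013, -3.138, 0.0]
force: [0.7, 0.4, -0.6]
opening: 0.0349
t: 10.18
tool_pos: [0.5357, 0.019, 0.1041]
orientation: [-0.013, 3.139, -0.0]
force: [-0.2, 1.0, -1.3]
opening: 0.035
```

View pics/c6.png

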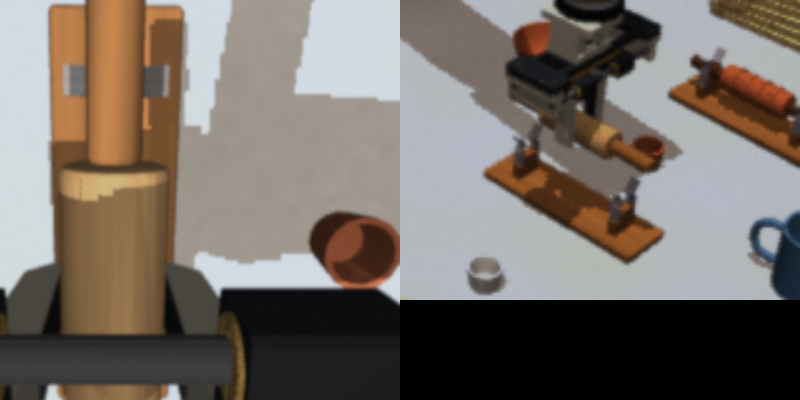

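Wrist crop: the jaws span 63–168 (mid 115) and the handle 87–143 (mid 115), so it's centred. Descending to the lips.

```bash
python3 -m jog '[[[0,0,0,0,0,1,3],[0,0,0,0,0,1.2,3],[0,0,0,0,0,1,3],[0,0,0,0,0,0.6,3],[0,0,0,0,0,0.3,3]]]'
python3 -m jog '[[[0,0,0,0,0,0.2,3],[0,0,0,0,0,0.2,3],[0,0,0,0,0,0.1,3],[0,0,0,0,0,0,3]]]'
python3 -m jog '[[[0,0,0,0,0,0.2,3],[0,0,0,0,0,0.2,3],[0,0,0,0,0,0,3]]]'

```

```text
t: 10.7
tool_pos: [0.5332, 0.0194, 0.0593]
orientation: [0.013, -3.138, -0.0]
force: [-0.2, 0.1, -2.0]
opening: 0.0349
t: 11.03
tool_pos: [0.5349, 0.0193, 0.0568]
orientation: [-0.013, 3.141, -0.0]
force: [-0.5, 0.7, -0.3]
opening: 0.0352
t: 11.28
tool_pos: [0.5348, 0.0194, 0.0526]
orientation: [-0.013, 3.141, 0.0]
force: [0.4, 0.2, -1.6]
opening: 0.035
```

```bash
python3 -m jog '[[[0,0,0,0,0,0.1,3],[0,0,0,0,0,0.1,3],[0,0,0,0,0,0,3]]]'
python3 -m jog '[[[0,0,0,0,0,0.1,3],[0,0,0,0,0,0.1,3],[0,0,0,0,0,0,3]]]'
python3 -m jog '[[[0,0,0,0,0,0.1,3],[0,0,0,0,0,0,3]]]'
```

```text
t: 11.53
tool_pos: [0.5353, 0.0197, 0.0518]
orientation: [-0.014, 3.14, 0.001]
force: [-2.7, 2.0, 6.9]
opening: 0.0352
t: 11.78
tool_pos: [0.5366, 0.0193, 0.051]
orientation: [-0.013, 3.138, -0.0]
force: [-1.0, 1.3, 11.8]
opening: 0.0348
t: 11.95
tool_pos: [0.5371, 0.0192, 0.0504]
orientation: [-0.013, 3.137, -0.0]
force: [-0.8, 0.7, 12.9]
opening: 0.0353
```

```bash
python3 -m jog '[[[0,0,0,0,0,0.1,3],[0,0,0,0,0,0.1,3],[0,0,0,0,0,0,3]]]'
python3 -m jog '[[[0,0,0,0,0,0.1,3],[0,0,0,0,0,0.1,3],[0,0,0,0,0,0,3]]]'
```

```text
t: 12.2
tool_pos: [0.5377, 0.0192, 0.0488]
orientation: [-0.013, 3.135, -0.0]
force: [0.4, 0.1, 14.6]
opening: 0.0351
t: 12.45
tool_pos: [0.5373, 0.0192, 0.0459]
orientation: [-0.013, 3.136, -0.0]
force: [2.6, 0.8, 6.9]
opening: 0.0351
```

```bash
python3 -m jog '[[[0,0,0,0,0,0.1,3],[0,0,0,0,0,0.1,3],[0,0,0,0,0,0.1,3],[0,0,0,0,0,0,3]]]'
python3 -m jog '[[[0,0,0,0,0,0.1,3],[0,0,0,0,0,0.1,3],[0,0,0,0,0,0,3]]]'
```

```text
t: 12.78
tool_pos: [0.5356, 0.0193, 0.0412]
orientation: [-0.013, 3.14, -0.0]
force: [2.8, -0.5, 4.3]
opening: 0.0355
t: 13.03
tool_pos: [0.5338, 0.0193, 0.0377]
orientation: [0.013, -3.14, -0.0]
force: [1.8, 0.6, -1.1]
opening: 0.0349
```

```bash
python3 -m jog '[[[0,0,0,0,0,0.05,3],[0,0,0,0,0,0,3],[0,0,0,0,0,0,3]]]'
python3 -m jog '[[[0,0,0,0,0,0.1,3],[0,0,0,0,0,0,3],[0,0,0,0,0,0,3]]]'
```

```text
t: 13.28
tool_pos: [0.5338, 0.0195, 0.0372]
orientation: [0.013, -3.14, -0.001]
force: [0.1, 2.3, -4.0]
opening: 0.0352
t: 13.53
tool_pos: [0.5341, 0.0192, 0.0367]
orientation: [0.013, -3.14, 0.0]
force: [-0.9, 1.0, -2.4]
opening: 0.0349
```

```bash
python3 -m jog '[[[0,0,0,0,0,0.1,3],[0,0,0,0,0,0,3],[0,0,0,0,0,0,3]]]'
python3 -c "
from h import *
a=robot.read_camera('wrist')['img'][:,:,::-1];b=robot.read_camera('scene')['img'][140:230,250:370,::-1]
cv2.imwrite('pics/c7.png',np.hstack([cv2.resize(a,(400,300)),cv2.resize(b,(400,300))]))"
```

```text
t: 13.78
tool_pos: [0.5346, 0.0192, 0.0366]
orientation: [0.013, -3.141, 0.0]
force: [-5.9, 0.9, 4.7]
opening: 0.0352
```

View pics/c7.png

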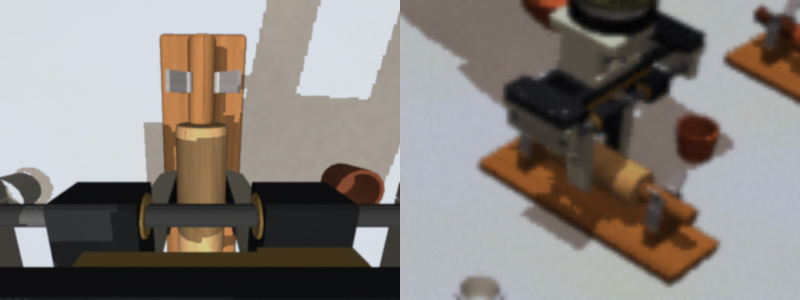

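The handle sits between the jaws, and force rises with no further travel at TCP z 0.0366, so it is home. Releasing.

```bash
python3 -m jog '[[[0,0,0,0,0,-0.1,3],[0,0,0,0,0,0,6.5],[0,0,0,0,0,0,6.5],[0,0,0,0,0,0,6.5],[0,0,0,0,0,0,6.5]]]'
python3 -m jog '[[[0,0,0,0,0,0,6.5],[0,0,0,0,0,-1,6.5],[0,0,0,0,0,-2,6.5],[0,0,0,0,0,-3,6.5],[0,0,0,0,0,-3,6.5]]]'
python3 -m jog '[[[0,0,0,0,-3,-3,6.5],[0,0,0,0,-4,-1,6.5],[0,0,0,0,-4,0,6.5],[0,0,0,0,-3,0,6.5],[0,0,0,0,0,0,6.5]]]'
python3 -m jog '[[[0,0,0,0,0,0,6.5],[0,0,0,0,0,0,6.5],[0,0,0,0,0,0,6.5]]]'
python3 - <<'E'
from h import *
S=robot.read_camera("scene");T=robot.read_camera("top");W=robot.read_camera("wrist")
f=lambda p,t:min(robot.pinpoint(p,"pin_center"),key=lambda f:np.hypot(*(np.array(f["point"])-t)))["point"]
a,b=f(S,(312,190)),f(T,(227,150));print(a,b,tri(ray(S,a),ray(T,b)))
w=[x["point"] for x in robot.pinpoint(W,"pin_center")];print(w,[tri(ray(S,a),ray(W,x)) for x in w],[tri(ray(T,b),ray(W,x)) for x in w])
c=cv2.resize(S["img"][140:230,250:370,::-1],(400,300));d=cv2.resize(W["img"][:,:,::-1],(400,300))
cv2.imwrite("pics/c8.png",np.hstack([c,d]))
E
```

```text
t: 14.3
tool_pos: [0.535, 0.0191, 0.0373]
orientation: [-0.013, 3.141, -0.0]
force: [0.1, -0.9, 0.1]
opening: 0.0571
t: 14.72
tool_pos: [0.5338, 0.0193, 0.128]
orientation: [0.013, -3.14, -0.0]
force: [1.0, -0.4, 0.9]
opening: 0.0649
t: 15.13
tool_pos: [0.536, -0.1255, 0.1682]
orientation: [-0.007, 3.14, -0.004]
force: [1.8, 0.5, 0.3]
opening: 0.0648
t: 15.38
tool_pos: [0.5359, -0.1191, 0.1667]
orientation: [0.015, -3.141, -0.001]
force: [-0.1, 0.8, -0.4]
opening: 0.065
[311.1, 190.1] [228.9, 149.3] (array([0.53842447, 0.01478405, 0.05288908]), np.float64(0.011671767317661251))
[[391.8, 188.9]] [(array([0.53662856, 0.02328977, 0.04684135]), np.float64(0.004910745497487683))] [(array([0.53035027, 0.00861355, 0.07146026]), np.float64(0.0015469799435880638))]
```

View pics/c8.png

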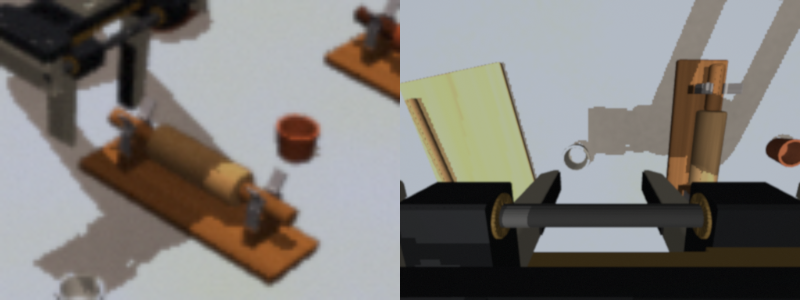

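```bash
python3 -c "
from plant import robot
print(robot.close_job(),robot.read_state()['t'])"
```

```text
the job is handed in; nothing more can be done
the job is handed in; nothing more can be done
```

The rolling pin is in the empty clip rack, pushed home and let go, and the job is handed in at about 15.5 s on the robot's clock. I gripped the barrel across the middle, lifted it, lined it up with the rack, laid it on the clip lips and pushed down in 1 mm steps.

**Force check:** the push first touched at tool height 0.052 m and the highest reading was about 14.6 N at 0.049 m. It then fell through zero as the clips closed. The pin stopped at 0.0366 m with about 5 N, against an expected 0.037 m. I backed off 1 mm and opened the fingers.

**Picture check:** after the gripper pulled away, the scene view shows both handles level between their clips, with the jaw tips above them.

**Disagreement:** the height of the seated pin came out at 0.053 m (scene and top) and 0.047 m (scene and wrist), against 0.052 m expected. The top and wrist pair gave 0.071 m. I put that down to those two cameras viewing from similar directions, and relied on the force and the pictures instead.

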